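# Wedge the flow trough up off its stand and hold it

## Task

The steel flow trough must be levelled on its dark stand: pick up the tapered white wedge by its upright grip (the flat spacer block stays where it is), lay it on the stand's base plate in front of the trough, thin end first, and push it in under the middle of the trough's front edge until the trough's front feet just lift off the base, only a few millimetres (no more than about 5). Finish while still gripping the wedge there, lying flat on the base plate with the trough resting on it, so that the pivot can be clamped. Do not touch the trough with the gripper and do not disturb the other things on the bench.

Things in the scene. Friction and masses are not known exactly. Their poses are not given: they have to be found in the camera images.
- stand: Stand of the flow trough, fixed on the worktop: dark base plate 260 (x) x 130 (y) mm, its level top 12 mm above the worktop, with two pivot cheeks at the rear, 51 mm high. Origin: centre of the base plate, at worktop height. x points from the open front of the base plate to the pivot at the rear, z up.
- trough (a joint): Tilt of the trough about its rear pivot, rad (pivot at x = +108 mm, z = 36 mm on the stand). 0 = front feet resting on the base; grows as the front rises (0.01 rad = 1.6 mm at the front edge). The trough, about 0.65 kg, presses down with about 3 N at its front edge and falls back by itself when nothing carries it.
- trough_front (a point): Middle of the lower front edge of the steel trough (163 x 100 mm, walls to 61 mm above the worktop, gate handle to 75 mm). Lies at x = -55 mm on the stand, so 75 mm of free base plate is in front of it. At rest it is 18 mm above the worktop: a gap of 6 mm over the base, 76 mm wide between the two rubber front feet. Rises with the trough.
- wedge_grip (a point): Loose white plastic wedge, 0.12 kg, 110 mm long, 32 mm wide. Point: middle of its upright grip, 40 mm above the flat underside, 91 mm behind the thin end, 19 mm ahead of the rear end. x points to the thin end, z up. The grip is a block 28 mm along x and 20 mm across y (grip it across y), from 13 to 60 mm above the underside.
- wedge_tip (a point): Middle of the wedge's thin end, on its underside; axes as the grip's. The wedge is 3 mm thick here; its upper face rises evenly (1.4 mm per 10 mm) to 12.8 mm thick 70 mm behind this end, then stays level. So the trough begins to lift with this end about 21 mm past the trough's front edge, and stands 3.5 mm up at 46 mm.
- spacer_grip (a point): Loose flat spacer block of the same material, length, width and upright grip as the wedge, but evenly 12.8 mm thick: too thick for the gap under the trough, to be left alone. Point and axes as for the wedge grip.
- petri_stack: Bystander: two white petri dishes, 90 mm across, 32 mm high; origin at the centre of the underside.
- timer: Bystander: white bench timer 66 x 66 x 19 mm; origin at the centre of the underside.
- marker_1: Bystander: marker pen with a red cap, 14 x 122 x 14 mm, lying; origin at the centre of the underside.
- marker_2: Bystander: marker pen with a blue cap, 14 x 122 x 14 mm, lying; origin at the centre of the underside.
- forceps: Bystander: clear forceps 15 x 128 x 9 mm, lying; origin at the centre of the underside.
There are look-alikes about, which are no part of the job. Leave any blue, orange or turquoise look-alike of the part that bears wedge_grip alone.

How it is judged (in metres and radians):
On the way:
1. the wedge is laid on the base plate in front of the trough, the trough still at rest (z of wedge_tip in the frame of stand between 0.007 and 0.019 m and x of wedge_tip in the frame of stand between -0.125 and -0.03 m and y of wedge_tip in the frame of stand between -0.04 and 0.04 m and value of joint trough below 0.005 rad), for 0.05 s.
At the end, for the whole second after the job is handed in: The gripped wedge (over 1 N), pushed in from the front between the feet, alone carries the trough's front edge 1 to 6 mm above its rest (contact over 0.5 N) and lies flat on the base plate (thin end within 5 mm of it, tilt under 0.1 rad); the fingers do not touch the trough (z of trough_front in the frame of stand between 0.019 and 0.024 m and contact force between wedge and trough above 0.5 N and contact force between the fingers and wedge above 1 N and contact force between each of the arm, the fingers and trough below 0.2 N and contact force between spacer and trough below 0.1 N and angle between wedge_grip's own z axis and vertical below 0.1 rad and z of wedge_tip in the frame of stand below 0.017 m and x of wedge_grip in the frame of stand below -0.06 m and y of wedge_tip in the frame of stand between -0.04 and 0.04 m); the arm keeps its last pose, push and grip.
It fails at once if the trough is heaved up more than 9 mm at its front (z of trough_front in the frame of stand above 0.027 m).
It fails at once if the gripper presses on the trough (contact force between any of the fingers, the arm and trough above 2 N).
It fails at once if the spacer block is moved more than 30 mm (distance of spacer_grip from where it was at the start of the episode above 0.03 m).
It fails at once if a bystander is moved more than 30 mm (distance of any of petri_stack, timer, marker_1, marker_2, forceps from where it was at the start of the episode above 0.03 m).
It also fails if it takes over 42 s, if anything falls off the work surface, if the arm or the gripper's body presses on something with over 40 N, if the wrist force passes 120 N, or if a joint passes its speed limit or range.

## Robot

A 6-joint arm with a two-finger parallel gripper is mounted at the origin on a cart in front of the work surface, level with it; the furniture and walls round the work are solid. World frame = base frame: x ahead of the robot, y to its left, z up, the work surface at z = 0. Lengths are in m, angles in degrees, forces in N, time in s.
With the tool pointing down it reaches from about 0.25 to 0.725 m from the base axis. Payload 9.7 kg.
Tool frame: the origin (TCP) lies on the centre line of the jaws, within the pads' length; the fingertips stand 19 mm ahead of it and the grasp point (between the pads) is the TCP; z points along the fingers, y is the direction in which the jaws open and shut (so a half turn about z gives the same grasp; the last joint's range is limited). The gripper opens to 85 mm and grips with 20 to 120 N. Pads are 22 mm wide; open, the fingers measure 114 mm over their backs; the gripper's body (76 mm by 85 mm) begins 54 mm behind the grasp point. The pads swing forward as they close: fully open they stand 13 mm farther back than shut.
Start: joints at [71.505, 4.979, 10.078, 95.1, 0, 90], TCP at [0.174, 0.522, 0.25] pointing down, gripper open.
Joint ranges: [-179.16, 179.16], [-48.56, 103.87], [-65.8, 70.77], [-126.05, 130.52], [-82.76, 87.17], [-180, 180]. Speed limits (degrees/s): [127.2, 127.2, 147.25, 180, 180, 180].

## Interface

Orientations are given as [roll, pitch, yaw] about the fixed x, y, z axes, in that order (R = Rz(yaw) Ry(pitch) Rx(roll)).
In Python, from workcell import bot gives the robot as it stands.
- The arm moves only by the tool servo_tool, never from a script. Its argument "motion" is a list that holds one entry, the list of rows, each a list of 6 numbers: the shift along the tool's x, y, z in mm, then the turn, a rotation vector about the tool's x, y, z in rad. A call has 1 to 5 rows; each row shifts and turns the commanded pose from where the row before left it, along the tool's axes as they then stand; what a row does not reach is not made up. A row lasts 1/10 s, in which the tool goes at most 50 mm and 8.59 degrees, less where a joint would pass 70% of its speed; a pose out of reach is approached as far as the arm can. A call is refused whole if a number of a shift passes 50 or a number of a turn 0.15, either way. A call with a gripper value outside its range is refused whole. "gripper" is the finger opening in mm, from 0 to 85.4, set as the call begins (left out, the last holds). The fingers move at their own pace and stop on an object; "newtons" is the grip in N (left out, the last holds). Time passes only in rows, so rows that do not move let the fingers close. It gives the time, the measured TCP pose, the force and the opening at its end, in the units of the state.
- bot.get_obs(): the state, without advancing time (a new reading comes with each control period).
- bot.camera(name): name is "scene" or "top"; returns a dict with "color" (400x640x3 uint8, red, green, blue), "fx", "fy", "cx", "cy" (pixels), "k1" (the pictures are not rectified: a ray, as slopes to the right and down, at radius r is drawn at 1 + k1 r^2 times it, then the intrinsics apply), "R" (3x3) and "t" (3): a world point X has camera coordinates R X + t. Camera axes: x right, y down, z forward; pixel columns grow to the right and rows downward; lengths in m; the calibration is good to about 2 mm. A picture is of the moment at which its call begins. There is no depth.
- bot.job_done(): hands the job in, once; it reports no verdict.
Trained networks look in a picture, given as the dict that the camera call returned (one of the last four; its "shot" number tells which), for a name from the list of things; names that differ only in an ending like _2 or _b are one class to them, and where a whole thing is asked for, a point or a joint stands for the part that bears it (a point fixed in the world has none). Each returns a list of dicts, best first, with "confidence" (0 to 1); they miss things now and then, are a little off and sometimes report something else, mostly with a low value. They report only what shows in the picture. A call takes as long as a camera call. They do not tell look-alikes from the thing itself.
- bot.look_for(picture, label): "rect" ([left, top, width, height] in pixels, round what is visible of it).
The state is a dict: "time": time; "q": joint angles; "qd": joint speeds; "joint_efforts": joint torques, N m; "ee_pos": TCP position; "tcp_rot": TCP orientation; "wrist_force": force on the tool from outside, world axes, zero at the start; "torque": the same for the moment, N m; "opening": finger opening in m.
Only numpy, scipy, OpenCV 4.12 (cv2) and the standard library are available. Lean on these libraries where they do the work, as an engineer would, in place of code of your own. Each camera call takes 0.05 s, during which the arm holds its last target.

## Working session

There is one attempt and no reset: what is moved stays moved. The work goes in short steps, Python scripts to look and compute and a tool call to move; the robot and the scene stay as the last step left them, time stands still between calls to the robot, and variables do not carry over. Pictures are saved under pics/ and viewed, and the job is handed in when it is done.

Besides the shell and the picture viewer there is one more tool, called after "Emit:" as name([rows], argument=value, ...), one row to a line, values as JSON. servo_tool: Moves the arm, as the interface text tells. Its arguments: {"type":"object","properties":{"motion":{"type":"array","items":{"type":"array","items":{"type":"array","items":{"type":"number"}}}},"gripper":{"type":"number"},"newtons":{"type":"number"}},"required":["motion"]}

```bash
ls; mkdir -p pics
python3 - <<'E'
from workcell import bot
import cv2
o=bot.get_obs(); print({k:(v if not hasattr(v,'round') else v) for k,v in o.items()})
for n in ["scene","top"]:
    p=bot.camera(n); cv2.imwrite(f"pics/{n}0.png",p["color"][:,:,::-1])
    print(n,p["fx"],p["cx"],p["cy"],p["k1"],p["R"],p["t"],p["shot"])
    for l in ["stand","trough","trough_front","wedge_grip","wedge_tip","spacer_grip","petri_stack","timer","marker_1","forceps"]:
        print(l,[( [round(x) for x in d["rect"]],round(d["confidence"],2)) for d in bot.look_for(p,l)][:6])
E
```

```text
pics
{'time': 0.0, 'q': array([ 7.15051240e+01,  5.01128404e+00,  1.00339516e+01,  9.51004237e+01,
       -4.99954829e-03,  9.00000552e+01]), 'qd': array([ 0.02089234,  0.0564469 ,  0.01451919, -0.03628691, -0.02170363,
        0.09601677]), 'joint_efforts': array([ 6.94660703e-04, -5.20381629e+01,  4.64807618e+01,  1.61130319e-02,
        1.96586342e-05,  2.40361391e-05]), 'ee_pos': array([0.17442538, 0.52138431, 0.2495768 ]), 'tcp_rot': array([-1.79922244e+02,  4.99961856e-03,  1.61505076e+02]), 'wrist_force': array([ 0.34440821,  0.07588927, -0.34555719]), 'torque': array([ 0.00601029, -0.00865412,  0.08350869]), 'opening': 0.08550517549741288}
scene 368.7710469500656 323.01116489258453 197.64354304153125 -0.010254206871984743 [[ 0.81601324 -0.57787006  0.01373304]
 [-0.28070755 -0.41693347 -0.8645055 ]
 [ 0.5052976   0.70159296 -0.50243572]] [-0.43597102  0.26322923  0.7972765 ] 1
stand [([272, 165, 76, 48], 0.87)]
trough [([288, 166, 56, 36], 0.92)]
trough_front [([292, 166, 55, 34], 0.64), ([330, 254, 33, 34], 0.56)]
wedge_grip [([446, 228, 42, 25], 0.95), ([326, 202, 38, 16], 
[... 437 characters left out ...]
2311906 -0.9996263   0.01458678]
 [-0.99694108 -0.02414167 -0.07433479]
 [ 0.07465916 -0.01282361 -0.99712665]] [0.08117818 0.590344   1.45955955] 2
stand [([274, 158, 39, 72], 0.89)]
trough [([278, 166, 29, 42], 0.9)]
trough_front [([279, 166, 28, 45], 0.72)]
wedge_grip [([328, 182, 23, 24], 0.78), ([412, 140, 27, 24], 0.59), ([345, 221, 30, 12], 0.57), ([387, 222, 15, 27], 0.52)]
wedge_tip [([346, 221, 30, 15], 0.8), ([388, 220, 11, 30], 0.79), ([329, 180, 24, 25], 0.51), ([410, 141, 26, 22], 0.46)]
spacer_grip [([414, 224, 10, 29], 0.64)]
petri_stack [([231, 173, 23, 20], 0.76)]
timer [([378, 253, 19, 19], 0.59), ([229, 175, 26, 17], 0.27)]
marker_1 [([233, 223, 16, 34], 0.43)]
forceps []
```

Run:
```python
import cv2
a=cv2.imread("pics/scene0.png")[130:330,200:500]; cv2.imwrite("pics/scene0c.png",cv2.resize(a,(800,533),interpolation=cv2.INTER_CUBIC))
a=cv2.imread("pics/top0.png")[120:290,215:445]; cv2.imwrite("pics/top0c.png",cv2.resize(a,(800,591),interpolation=cv2.INTER_CUBIC))
```

```text
(no output)
```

View pics/scene0c.png

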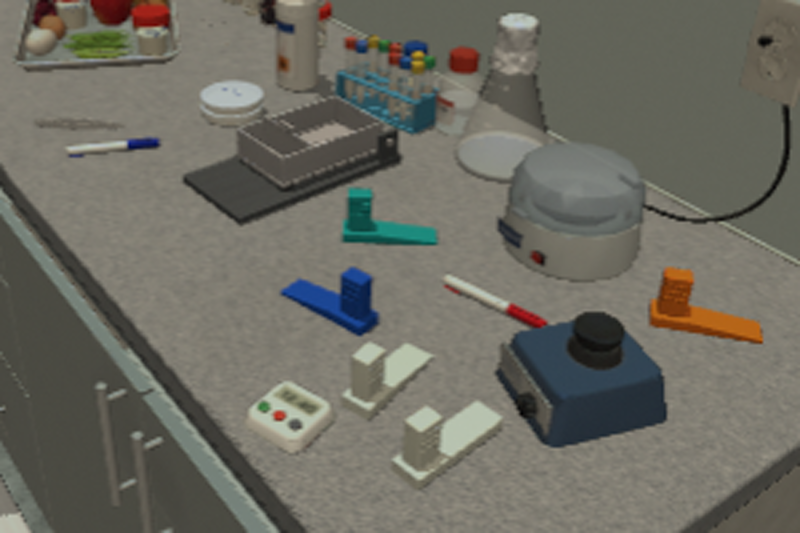

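View pics/top0c.png

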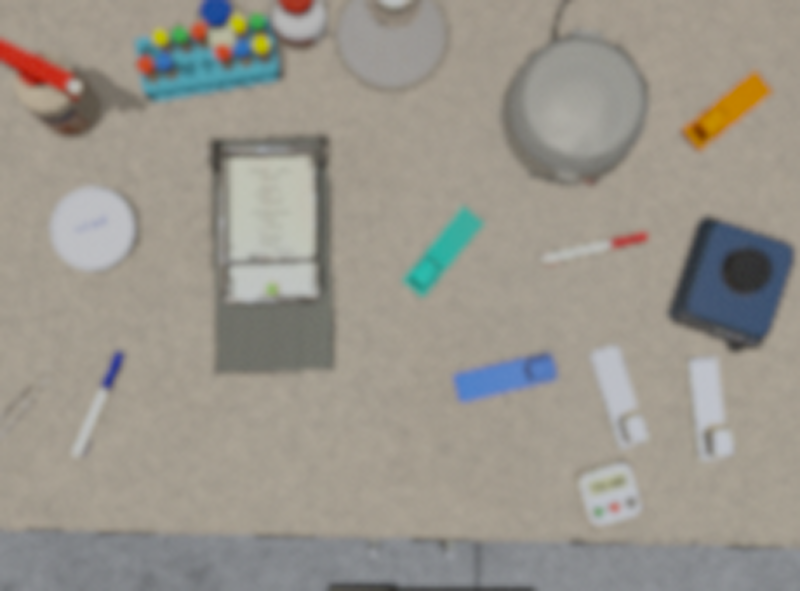

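View pics/scene0.png

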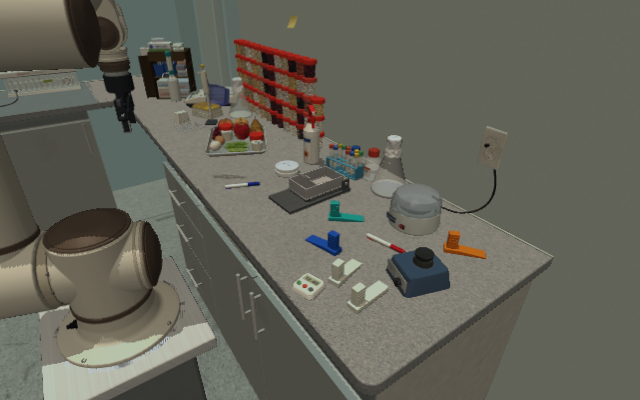

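Run:
```python
import cv2
a=cv2.imread("pics/scene0.png")[250:314,320:400]; cv2.imwrite("pics/scene0z.png",cv2.resize(a,(750,600),interpolation=cv2.INTER_CUBIC))
a=cv2.imread("pics/top0.png")[215:260,380:440]; cv2.imwrite("pics/top0z.png",cv2.resize(a,(800,600),interpolation=cv2.INTER_CUBIC))
```

```text
(no output)
```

View pics/scene0z.png

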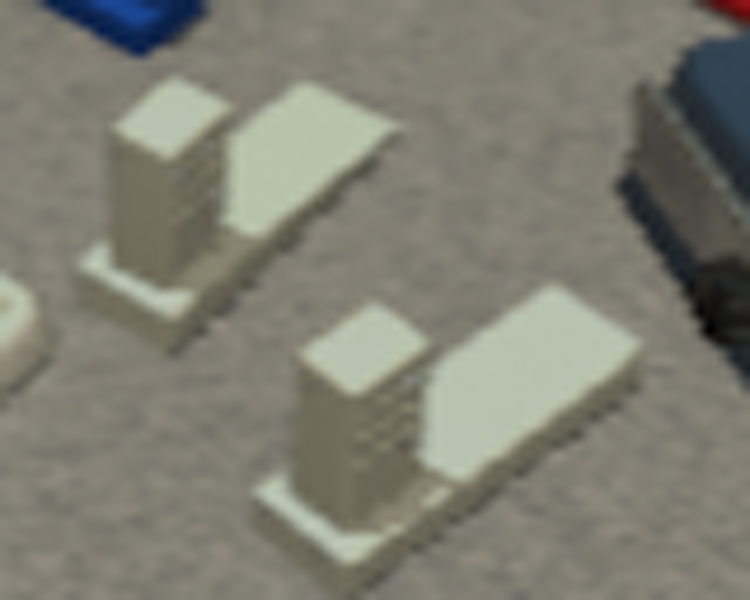

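View pics/top0z.png

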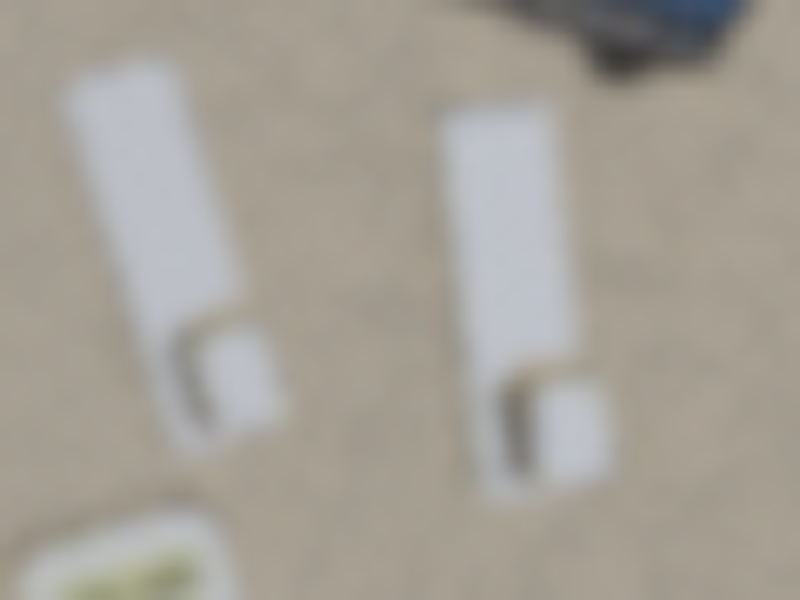

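Run:
```python
import cv2
a=cv2.imread("pics/scene0.png")[155:219,265:355]; cv2.imwrite("pics/scene0s.png",cv2.resize(a,None,fx=8.8,fy=8.8,interpolation=cv2.INTER_CUBIC))
a=cv2.imread("pics/top0.png")[152:236,262:322]; cv2.imwrite("pics/top0s.png",cv2.resize(a,None,fx=7,fy=7,interpolation=cv2.INTER_CUBIC))
```

```text
(no output)
```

View pics/scene0s.png

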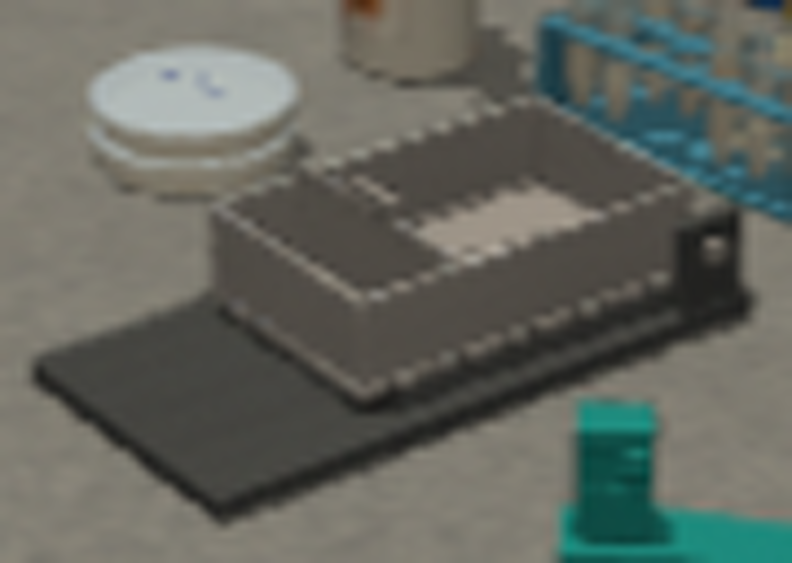

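View pics/top0s.png

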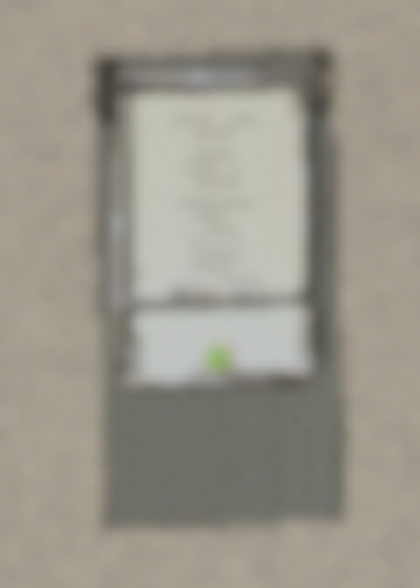

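```bash
cat > h.py <<'E'
import numpy as np, cv2
from scipy.optimize import least_squares
def proj(p,X):
    X=np.asarray(X,float); c=X@np.array(p["R"]).T+np.array(p["t"]); s=c[:,:2]/c[:,2:]
    r2=(s**2).sum(1,keepdims=True); s=s*(1+p["k1"]*r2)
    return np.c_[p["fx"]*s[:,0]+p["cx"],p["fy"]*s[:,1]+p["cy"]]
def place(q,P):
    x,y,a=q; P=np.asarray(P,float); c,s=np.cos(a),np.sin(a)
    return np.c_[x+c*P[:,0]-s*P[:,1],y+s*P[:,0]+c*P[:,1],P[:,2]]
def px(uv,sc,off): return (np.asarray(uv,float)+.5)/sc-.5+np.array(off)
def fit(obs,q0):
    f=lambda q:np.concatenate([(proj(p,place(q,P))-u).ravel() for p,P,u in obs])
    r=least_squares(f,q0,loss="soft_l1",f_scale=0.5); return r.x,f(r.x).reshape(-1,2)
E
python3 - <<'E'
from workcell import bot
from h import *
import pickle
S=bot.camera("scene"); T=bot.camera("top"); pickle.dump((S,T),open("cams.pkl","wb"))
np.set_printoptions(precision=4,suppress=True)
m=1e-3
# wedge: frame at grip, x to tip, underside z=0. left=+y
gt=np.array([[-14,10,60],[14,10,60],[14,-10,60],[-14,-10,60]])*m
us=px([(113,128),(172,78),(230,107),(170,157),(308,82),(400,127),(175,352),(80,265)],9.375,(320,250))
Ps=np.r_[gt,np.array([[91,16,3],[91,-16,3],[-19,-16,0],[-19,16,12.8]])*m]
ut=px([(68,95),(178,60),(180,452)],800/60,(380,215))
Pt=np.array([[91,16,3],[91,-16,3],[-19,16,12.8]])*m
for n,o in (("both",[(S,Ps,us),(T,Pt,ut)]),("scene",[(S,Ps,us)]),("top",[(T,Pt,ut)])):
    q,r=fit(o,[.4,-.2,0.2]); print("wedge",n,q[:2],np.degrees(q[2])); print(np.abs(r).max(),r.round(1).tolist())
us=px([(35,362),(218,508),(748,298),(215,302),(362,395),(213,208),(362,298)],8.8,(265,155))
Ps=np.array([[-130,65,12],[-130,-65,12],[130,-65,12],[-55,50,18],[-55,-50,18],[-55,50,61],[-55,-50,61]])*m
ut=px([(104,527),(343,520)],7,(262,152))
Pt=np.array([[-130,65,12],[-130,-65,12]])*m
for n,o in (("both",[(S,Ps,us),(T,Pt,ut)]),("scene",[(S,Ps,us)]),("top",[(T,Pt,ut)])):
    q,r=fit(o,[.55,.15,0.]); print("stand",n,q[:2],np.degrees(q[2])); print(np.abs(r).max(),r.round(1).tolist())
E
```

```text
wedge both [ 0.4574 -0.1689] 17.200156053543534
1.1420275769552006 [[-0.5, 0.0], [0.1, -0.6], [0.7, -0.3], [0.3, 0.4], [-0.2, 0.3], [0.2, 0.4], [-0.3, 0.9], [-0.7, 0.4], [-0.3, -1.1], [-0.6, -0.8], [-0.0, -0.1]]
wedge scene [ 0.4581 -0.1683] 17.441827693765063
0.8107277729138787 [[-0.4, -0.2], [0.1, -0.8], [0.7, -0.6], [0.4, 0.2], [-0.3, 0.1], [0.2, 0.1], [-0.1, 0.6], [-0.5, 0.2]]
wedge top [ 0.4545 -0.1695] 16.66540841446068
0.6338995265875553 [[0.1, -0.5], [-0.2, -0.1], [0.1, 0.6]]
stand both [0.64   0.2261] 2.903974167755103
1.391290860312239 [[-0.7, -0.4], [-0.1, -0.6], [1.3, -0.5], [-0.2, 0.2], [0.1, 1.4], [-0.4, -0.3], [-0.1, 0.9], [0.1, -0.4], [0.3, -0.3]]
stand scene [0.6403 0.226 ] 2.9833576062505855
1.3813042333732426 [[-0.6, -0.4], [0.1, -0.6], [1.4, -0.5], [-0.1, 0.2], [0.2, 1.4], [-0.3, -0.3], [0.1, 0.9]]
stand top [0.6387 0.2271] 3.0116382296797184
0.05848606922495492 [[-0.1, 0.0], [0.1, -0.0]]
```

Emit:
servo_tool([
  [[-30,-35,0,0,0,0],[-30,-35,0,0,0,0],[-30,-35,0,0,0,0],[-30,-35,0,0,0,0],[-30,-35,0,0,0,0]],
], gripper=50)

```text
time: 1.7
ee_pos: [0.2614, 0.3064, 0.2503]
tcp_rot: [180.0, 0.0, 161.5]
wrist_force: [1.4, 0.9, 0.0]
opening: 0.05
```

Emit:
servo_tool([
  [[-30,-35,0,0,0,0],[-30,-35,0,0,0,0],[-30,-35,0,0,0,0],[-30,-35,0,0,0,0],[-30,-35,0,0,0,0]],
])

```text
time: 2.2
ee_pos: [0.3482, 0.0927, 0.2506]
tcp_rot: [180.0, 0.1, 161.5]
wrist_force: [1.6, 1.0, -0.2]
opening: 0.0501
```

Emit:
servo_tool([
  [[-30,-35,0,0,0,0],[-30,-35,0,0,0,0],[-30,-35,0,0,0,0],[-30,-35,0,0,0,0],[-30,-35,0,0,0,0]],
])

```text
time: 2.7
ee_pos: [0.435, -0.1212, 0.2505]
tcp_rot: [180.0, 0.0, 161.5]
wrist_force: [0.4, 1.1, 0.9]
opening: 0.0499
```

Emit:
servo_tool([
  [[0,0,15,0,0,-0.125],[0,0,15,0,0,-0.125],[0,0,15,0,0,-0.125],[0,0,15,0,0,-0.125],[0,0,15,0,0,-0.125]],
])

```text
time: 3.2
ee_pos: [0.4347, -0.1191, 0.1747]
tcp_rot: [-180.0, 0.0, -162.4]
wrist_force: [-0.5, 0.1, -0.1]
opening: 0.0499
```

Emit:
servo_tool([
  [[-3,-27,5,0,0,0],[-4,-27,5,0,0,0.005],[0,0,0,0,0,0]],
])

```text
time: 3.5
ee_pos: [0.4579, -0.1703, 0.1642]
tcp_rot: [180.0, -0.1, -163.1]
wrist_force: [-0.0, -0.2, -0.4]
opening: 0.0497
```

Run:
```python
from workcell import bot
import cv2
for n,(r,c) in dict(scene=((190,320),(270,430)),top=((190,290),(340,460))).items():
    p=bot.camera(n); cv2.imwrite(f"pics/{n}1.png",cv2.resize(p["color"][r[0]:r[1],c[0]:c[1],::-1],None,fx=5 if n=='scene' else 5,fy=5 if n=='scene' else 5,interpolation=cv2.INTER_CUBIC)[:600,:800])
print(bot.get_obs())
```

```text
{'time': 3.6, 'q': array([-2.02545080e+01, -4.41042767e+00, -8.78126904e+00,  8.56855581e+01,
        7.84028475e-03, -3.72256977e+01]), 'qd': array([ 0.94815394, -1.06509118, -0.37992574,  0.32917773,  0.11031729,
        0.17422786]), 'joint_efforts': array([ -0.7647658 , -41.05767131,  47.14224458,  -0.25211094,
        -0.05123856,  -0.07338472]), 'ee_pos': array([ 0.45721057, -0.16867596,  0.16501262]), 'tcp_rot': array([ 1.79959638e+02, -4.01655373e-02, -1.63028800e+02]), 'wrist_force': array([-0.35402069,  0.20899776, -0.37984412]), 'torque': array([ 0.02887115, -0.00664459, -0.01870504]), 'opening': 0.049845824663580396}
```

View pics/scene1.png

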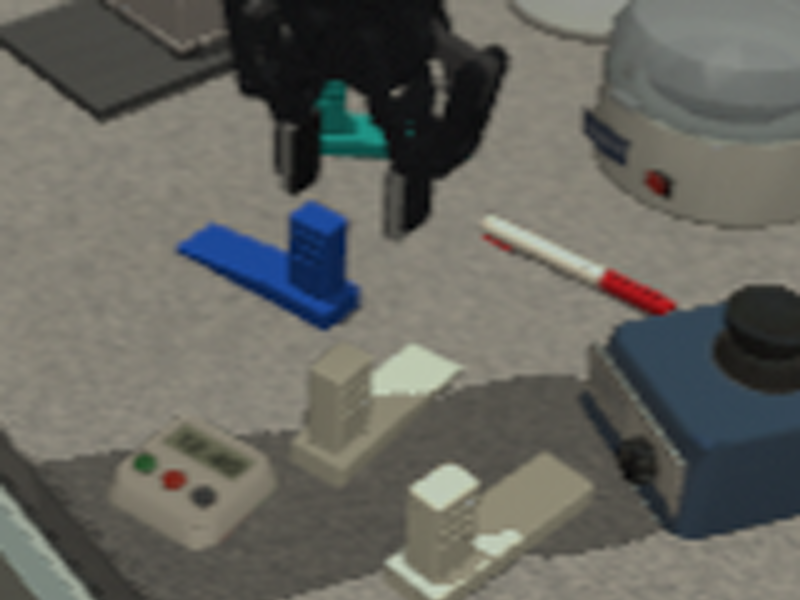

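View pics/top1.png

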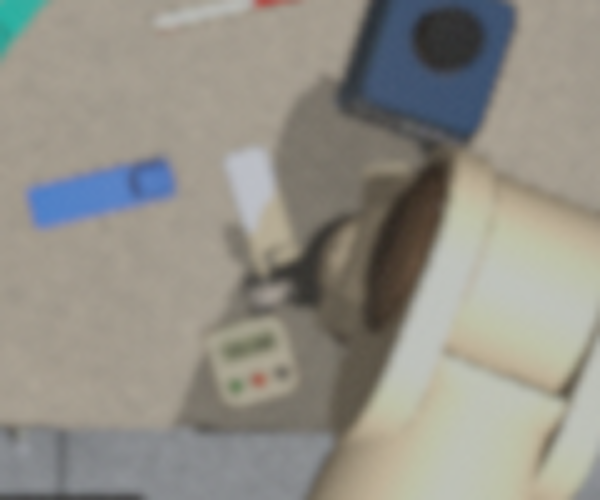

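Emit:
servo_tool([
  [[0,0,30,0,0,0],[0,0,30,0,0,0],[0,0,25,0,0,0],[0,0,20,0,0,0],[0,0,10,0,0,0]],
])

```text
time: 4.1
ee_pos: [0.4565, -0.1675, 0.0489]
tcp_rot: [179.9, -0.1, -162.9]
wrist_force: [-1.1, -0.1, -0.8]
opening: 0.05
```

Emit:
servo_tool([
  [[0,0,8,0,0,0],[0,0,0,0,0,0]],
])

```text
time: 4.3
ee_pos: [0.4573, -0.1682, 0.0421]
tcp_rot: [180.0, -0.0, -163.0]
wrist_force: [-0.7, 0.6, 0.1]
opening: 0.0504
```

Emit:
servo_tool([
  [[0,0,0,0,0,0],[0,0,0,0,0,0],[0,0,0,0,0,0],[0,0,0,0,0,0],[0,0,0,0,0,0]],
], gripper=10, newtons=40)

```text
time: 4.8
ee_pos: [0.458, -0.1687, 0.0434]
tcp_rot: [-179.9, 0.1, -163.0]
wrist_force: [-0.5, 0.6, 6.0]
opening: 0.0197
```

Emit:
servo_tool([
  [[0,0,-10,0,0,0],[0,0,-20,0,0,0],[0,0,-25,0,0,0],[0,0,-25,0,0,0],[0,0,-25,0,0,0]],
])

```text
time: 5.3
ee_pos: [0.4572, -0.1684, 0.1487]
tcp_rot: [180.0, -0.0, -163.0]
wrist_force: [0.4, 0.8, -1.7]
opening: 0.0196
```

Run:
```python
from workcell import bot
import cv2
for n,(r,c) in dict(scene=((190,310),(290,450)),).items():
    p=bot.camera(n); cv2.imwrite(f"pics/{n}2.png",cv2.resize(p["color"][r[0]:r[1],c[0]:c[1],::-1],None,fx=5 if n=='scene' else 5,fy=5 if n=='scene' else 5,interpolation=cv2.INTER_CUBIC)[:600,:800])
o=bot.get_obs();print(o['ee_pos'],o['wrist_force'],o['torque'],o['tcp_rot'],o['opening'])
```

```text
[ 0.45851627 -0.16894321  0.15302238] [-0.49235736 -0.44496931  1.90704484] [ 0.03456018  0.00399585 -0.01174694] [-179.81881047    0.23317444 -162.9748545 ] 0.01961859332678508
```

View pics/scene2.png

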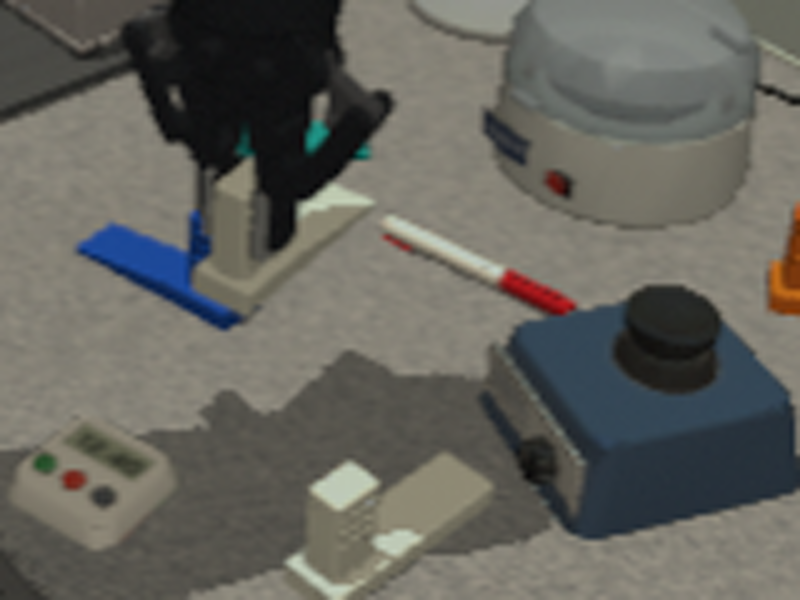

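Emit:
servo_tool([
  [[-11.5,30,0,0,0,0],[-11.5,40,0,0,0,0],[-11.5,40,0,0,0,0],[-11.5,40,0,0,0,0],[-11.5,40,0,0,0,0]],
])

```text
time: 5.85
ee_pos: [0.4564, 0.0315, 0.1477]
tcp_rot: [-180.0, 0.0, -163.0]
wrist_force: [1.3, 0.2, -0.6]
opening: 0.0198
```

Emit:
servo_tool([
  [[-11.5,40,0,0,0,0],[-11.5,40,0,0,0,0],[-11.5,40,0,0,0,0],[-11.5,38,0,0,0,0],[-11.5,20,0,0,0,0]],
])

```text
time: 6.35
ee_pos: [0.4589, 0.2196, 0.1476]
tcp_rot: [180.0, 0.0, -162.9]
wrist_force: [0.6, 0.1, -0.6]
opening: 0.0195
```

Emit:
servo_tool([
  [[0,0,10,0,0,0.06],[0,0,15,0,0,0.06],[0,0,15,0,0,0.06],[0,0,10,0,0,0.065],[0,0,0,0,0,0]],
])

```text
time: 6.85
ee_pos: [0.4588, 0.2166, 0.096]
tcp_rot: [-179.9, -0.1, -177.1]
wrist_force: [-1.0, -0.1, -2.2]
opening: 0.0194
```

Run:
```python
from workcell import bot
import cv2
for n,(r,c) in dict(scene=((150,240),(250,370)),top=((150,250),(260,380))).items():
    p=bot.camera(n); cv2.imwrite(f"pics/{n}3.png",p["color"][:,:,::-1]);cv2.imwrite(f"pics/{n}3c.png",cv2.resize(p["color"][r[0]:r[1],c[0]:c[1],::-1],None,fx=6,fy=6,interpolation=cv2.INTER_CUBIC))
o=bot.get_obs();print(o['time'],o['ee_pos'],o['wrist_force'],o['torque'],o['tcp_rot'],o['opening'])
```

```text
6.95 [0.45958309 0.21695735 0.09768165] [-0.13351269  0.10575096 -0.96700212] [-0.02586838  0.05296533 -0.02326607] [-1.79994035e+02 -9.80121340e-03 -1.76907493e+02] 0.019646947122692684
```

View pics/scene3c.png

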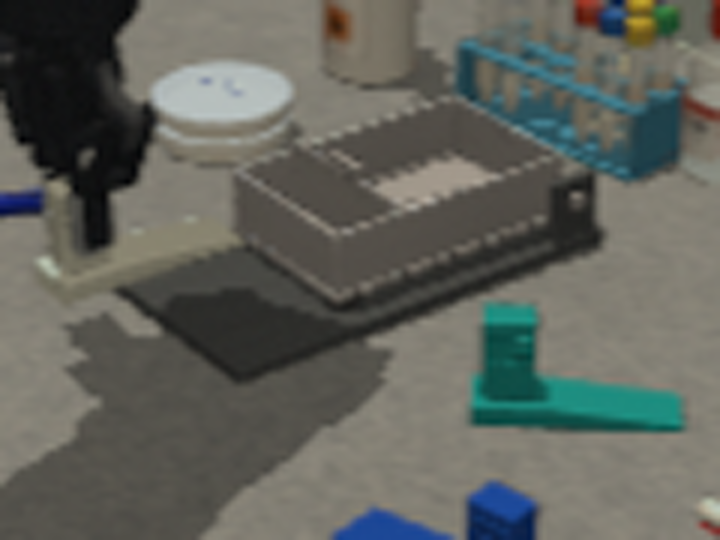

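View pics/top3c.png

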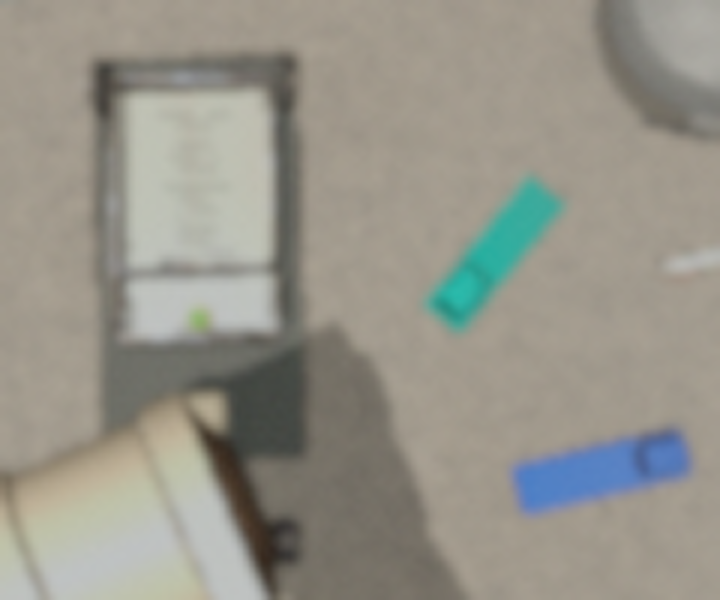

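Emit:
servo_tool([
  [[0,0,10,0,0,0],[0,0,15,0,0,0],[0,0,10,0,0,0],[0,0,4,0,0,0],[0,0,0,0,0,0]],
])

```text
time: 7.45
ee_pos: [0.4591, 0.2168, 0.0573]
tcp_rot: [-180.0, -0.1, -177.0]
wrist_force: [-0.2, -0.1, -1.6]
opening: 0.019
```

Emit:
servo_tool([
  [[0,0,1,0,0,0],[0,0,1,0,0,0],[0,0,0,0,0,0]],
])

```text
time: 7.75
ee_pos: [0.4598, 0.2171, 0.0566]
tcp_rot: [180.0, 0.0, -177.0]
wrist_force: [-0.5, -0.0, -1.7]
opening: 0.0195
```

Emit:
servo_tool([
  [[0,0,1,0,0,0],[0,0,0,0,0,0]],
])

```text
time: 7.95
ee_pos: [0.4598, 0.2171, 0.0554]
tcp_rot: [180.0, 0.0, -177.0]
wrist_force: [0.3, 1.8, -1.0]
opening: 0.0196
```

Emit:
servo_tool([
  [[0,0,1,0,0,0],[0,0,0,0,0,0]],
])

```text
time: 8.15
ee_pos: [0.4597, 0.2171, 0.0552]
tcp_rot: [180.0, 0.0, -177.0]
wrist_force: [-3.8, -0.6, 6.4]
opening: 0.0201
```

Emit:
servo_tool([
  [[0,0,1,0,0,0],[0,0,0,0,0,0]],
])

```text
time: 8.35
ee_pos: [0.4595, 0.2172, 0.0548]
tcp_rot: [180.0, 0.0, -177.0]
wrist_force: [-7.2, -1.7, 12.1]
opening: 0.0192
```

Run:
```python
from workcell import bot
import cv2
for n,(r,c) in dict(scene=((150,240),(240,360)),top=((150,250),(260,380))).items():
    p=bot.camera(n); cv2.imwrite(f"pics/{n}4.png",p["color"][:,:,::-1]);cv2.imwrite(f"pics/{n}4c.png",cv2.resize(p["color"][r[0]:r[1],c[0]:c[1],::-1],None,fx=6.6,fy=6.6,interpolation=cv2.INTER_CUBIC))
    print([bot.look_for(p,l)[:2] for l in ("wedge_grip","wedge_tip")] if n=='scene' else '')
o=bot.get_obs();print(o['time'],o['ee_pos'],o['wrist_force'],o['torque'],o['tcp_rot'],o['opening'])
```

```text
[[{'rect': [304.2, 231.7, 37.9, 24.3], 'confidence': 0.91}, {'rect': [260.7, 193.3, 24.7, 16.8], 'confidence': 0.82}], [{'rect': [327.7, 199.5, 37.2, 22.4], 'confidence': 0.96}, {'rect': [307.0, 231.4, 33.6, 20.8], 'confidence': 0.88}]]

8.55 [0.45950914 0.21713244 0.05482594] [-7.45078091 -2.62815683 12.2702264 ] [-0.37548976  1.11433809 -0.05587628] [ 1.79971459e+02  3.50570360e-02 -1.77003963e+02] 0.01900910820651004
```

View pics/scene4c.png

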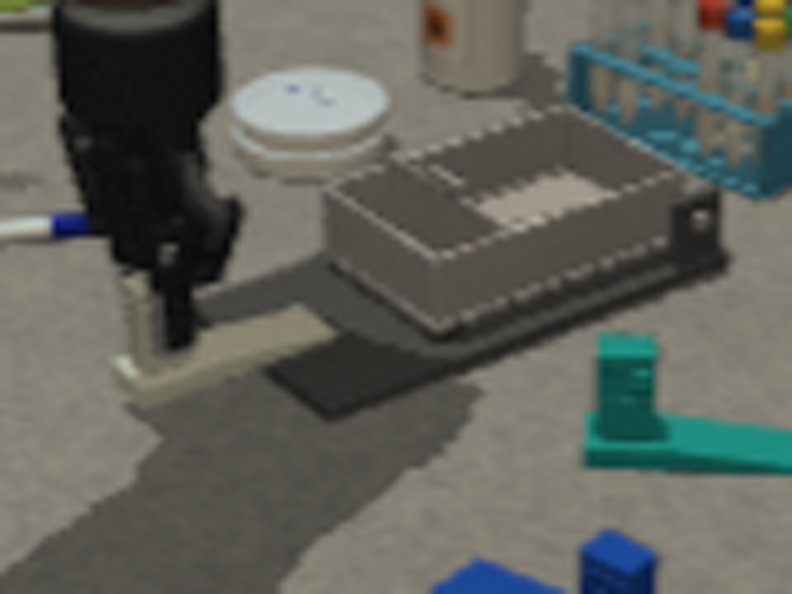

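Emit:
servo_tool([
  [[0,0,-1,0,0,0],[0,0,0,0,0,0]],
])

```text
time: 8.75
ee_pos: [0.4597, 0.2171, 0.0549]
tcp_rot: [180.0, 0.0, -177.0]
wrist_force: [-3.2, -1.4, 6.5]
opening: 0.0198
```

Run:
```python
from h import *
import pickle
S,T=pickle.load(open("cams.pkl","rb"))
q=(0.4595,0.2171,np.radians(3.0))
P=np.array([[91,16,15],[91,-16,15],[-19,-16,12],[-19,-16,24.8],[-14,-10,72],[21,-16,24.8],[21,16,24.8]])*1e-3
u=proj(S,place(q,P)); print((u-[240,150])*6.6)
im=cv2.imread("pics/scene4.png")
big=cv2.resize(im[165:220,245:300],None,fx=12,fy=12,interpolation=cv2.INTER_CUBIC)[:600]
for a in u: cv2.circle(big,tuple(int(v) for v in (a-[245,165]+.5)*12),3,(0,0,255),-1)
ps=np.array([[-130,65,12],[-130,-65,12],[-55,50,18],[-55,-50,18],[-55,38,12],[-55,-38,12]])*1e-3
for a in proj(S,place((.640,.2261,np.radians(2.9)),ps)): cv2.circle(big,tuple(int(v) for v in (a-[245,165]+.5)*12),3,(0,255,0),-1)
cv2.imwrite("pics/chk4.png",big)
```

```text
[[301.85435492 308.21384233]
 [337.27239032 333.89740648]
 [144.77016523 410.37107885]
 [142.88327341 387.46013067]
 [138.64367364 292.35884503]
 [215.62365905 360.97720053]
 [181.14748861 333.88249772]]
```

View pics/chk4.png

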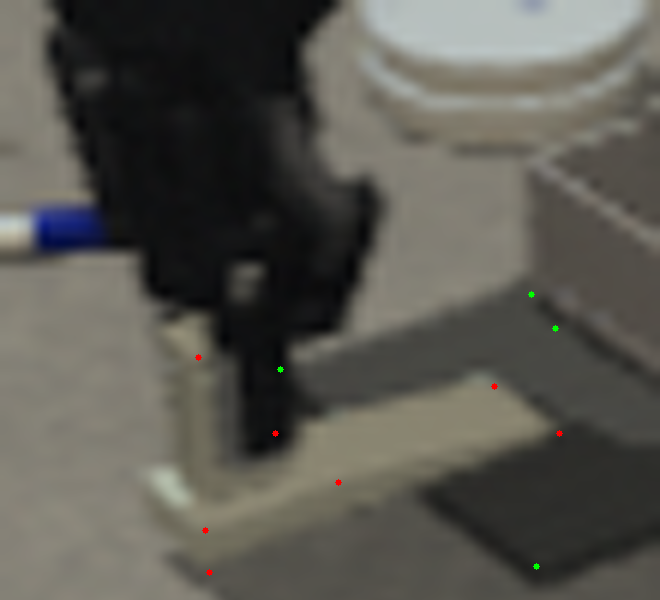

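Emit:
servo_tool([
  [[-5,0,0,0,0,0],[-10,0,0,0,0,0],[-10,0,0,0,0,0],[-10,0,0,0,0,0],[-5,0,0,0,0,0]],
])

```text
time: 9.25
ee_pos: [0.4996, 0.2194, 0.0552]
tcp_rot: [179.9, -0.0, -177.0]
wrist_force: [-11.5, -0.2, 15.1]
opening: 0.0192
```

Emit:
servo_tool([
  [[-4,0,0,0,0,0],[-4,0,0,0,0,0],[-2,0,0,0,0,0],[0,0,0,0,0,0]],
])

```text
time: 9.65
ee_pos: [0.5094, 0.22, 0.0553]
tcp_rot: [179.9, -0.0, -177.0]
wrist_force: [-5.6, -0.0, 12.0]
opening: 0.0199
```

Run:
```python
from workcell import bot
from h import *
S=bot.camera("scene"); cv2.imwrite("pics/scene5.png",S["color"][:,:,::-1])
o=bot.get_obs();print(o['time'],o['ee_pos'],o['wrist_force'],o['torque'],o['tcp_rot'],o['opening'])
big=cv2.resize(S["color"][160:222,250:330,::-1],None,fx=9.6,fy=9.6,interpolation=cv2.INTER_CUBIC)
cv2.imwrite("pics/chk5.png",big)
```

```text
9.7 [0.50938654 0.21996184 0.05529963] [-6.29201566  0.28910832 10.45948764] [-0.04975135  1.35204993 -0.01886987] [ 1.79947493e+02 -8.54828885e-03 -1.76992756e+02] 0.019492807277936442
```

View pics/chk5.png

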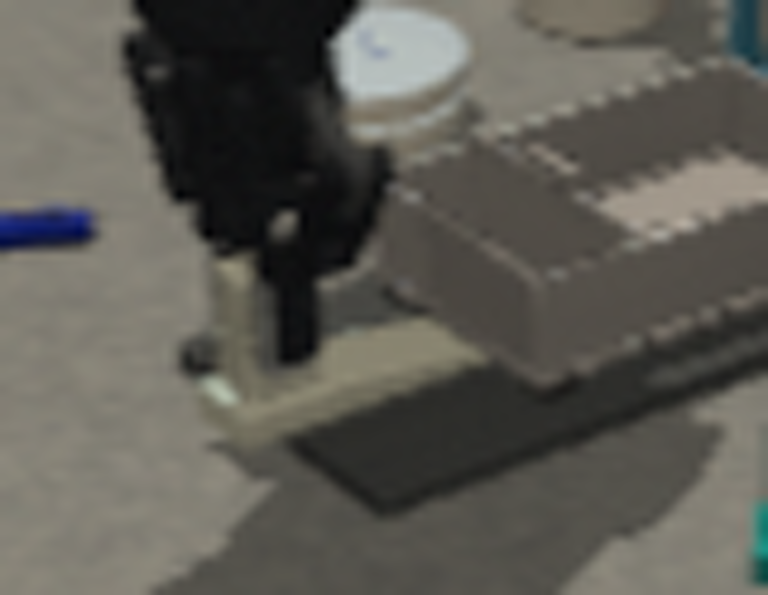

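Emit:
servo_tool([
  [[-4,0,-0.5,0,0,0],[-4,0,0,0,0,0],[-4,0,0,0,0,0],[-4,0,0,0,0,0],[-4,0,0,0,0,0]],
])

```text
time: 10.2
ee_pos: [0.5281, 0.2208, 0.0553]
tcp_rot: [180.0, -0.2, -177.0]
wrist_force: [-14.5, -0.8, 12.9]
opening: 0.0199
```

Emit:
servo_tool([
  [[0,0,0,0,0,0],[0,0,0,0,0,0]],
])

```text
time: 10.4
ee_pos: [0.5287, 0.2209, 0.0553]
tcp_rot: [180.0, -0.1, -177.0]
wrist_force: [-8.8, -0.3, 10.2]
opening: 0.0194
```

```bash
cat > look.py <<'E'
import sys
from workcell import bot
from h import *
n=sys.argv[1]
S=bot.camera("scene"); cv2.imwrite(f"pics/scene{n}.png",S["color"][:,:,::-1])
o=bot.get_obs();print(o['time'],o['ee_pos'],o['wrist_force'],o['torque'],o['tcp_rot'],o['opening'])
f=lambda im:cv2.resize(im[160:218,260:345],None,fx=9.4,fy=9.4,interpolation=cv2.INTER_CUBIC)[:545]
big=f(S["color"][:,:,::-1]); cv2.imwrite(f"pics/chk{n}.png",big)
# trough shift against start: match rim patches
a=cv2.cvtColor(cv2.imread("pics/scene0.png"),cv2.COLOR_BGR2GRAY).astype(np.float32); b=cv2.cvtColor(S["color"],cv2.COLOR_RGB2GRAY).astype(np.float32)
for nm,(x0,y0,x1,y1) in dict(frontR=(294,178,312,206),sideR=(312,178,334,200),plate=(318,192,348,204),dish=(272,158,300,178)).items():
    s,c=cv2.phaseCorrelate(a[y0:y1,x0:x1].copy(),b[y0:y1,x0:x1].copy(),cv2.createHanningWindow((x1-x0,y1-y0),cv2.CV_32F)); print(nm,np.round(s,2),round(c,2))
E
python3 look.py 6
```

```text
10.45 [0.52870528 0.22084658 0.05531259] [-9.01627668  0.38253561 10.70279156] [0.00264841 1.80756997 0.05747693] [ 1.79968593e+02 -9.81379993e-02 -1.76986688e+02] 0.01961870863685608
frontR [-0.27 -0.34] 0.61
sideR [ 0.64 -0.06] 0.77
plate [-0.08  0.14] 1.08
dish [ 5.46 -0.78] 0.26
```

View pics/chk6.png

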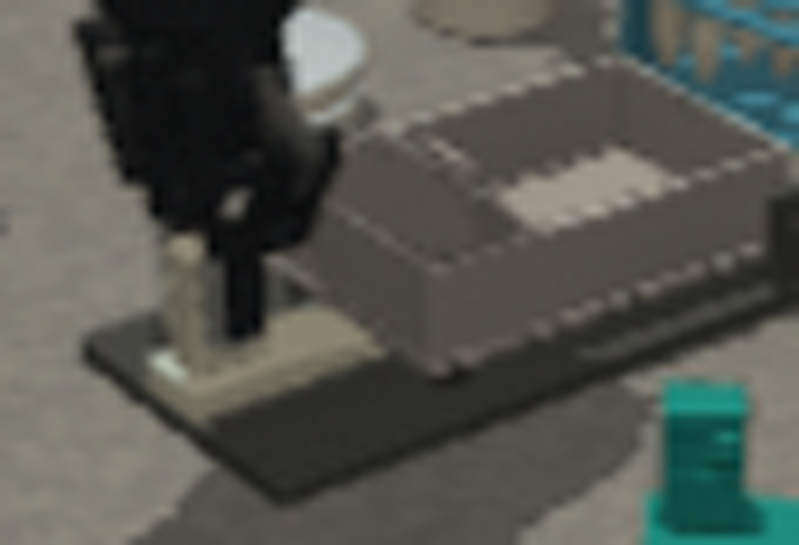

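Emit:
servo_tool([
  [[-3,0,0,0,0,0],[-3,0,0,0,0,0],[-2,0,0,0,0,0],[0,0,0,0,0,0],[0,0,0,0,0,0]],
])

```text
time: 10.95
ee_pos: [0.5364, 0.2212, 0.0553]
tcp_rot: [180.0, -0.1, -177.0]
wrist_force: [-10.0, -0.9, 11.5]
opening: 0.0198
```

```bash
python3 look.py 7
python3 - <<'E'
from h import *
import pickle
S,T=pickle.load(open("cams.pkl","rb"))
# predicted rim/edge points for lifts
def tr(P,th):
    P=np.array(P,float).copy(); dx=P[:,0]-.108; dz=P[:,2]-.036; c,s=np.cos(th),np.sin(th)
    P[:,0]=.108+c*dx+s*dz; P[:,2]=.036-s*dx+c*dz; return P
q=(.640,.2261,np.radians(2.9)); P=[[-.055,-.05,.061],[-.055,-.05,.018],[-.055,0,.061],[.02,-.05,.061]]
for mm in (0,2,3,4,5): print(mm,(proj(S,place(q,tr(P,mm/163)))-proj(S,place(q,P))).round(2).tolist())
# vertical profile tracking of edges
from itertools import product
ims={n:cv2.cvtColor(cv2.imread(f"pics/scene{n}.png"),cv2.COLOR_BGR2GRAY) for n in (0,3,4,6,7)}
a=[cv2.resize(cv2.imread(f"pics/scene{n}.png")[172:212,290:330],(395,395),interpolation=cv2.INTER_CUBIC) for n in (4,7)]
cv2.imwrite("pics/cmp7.png",np.hstack(a))
E
```

```text
11.0 [0.53636326 0.22126787 0.05530002] [-10.50507844  -0.28884035  11.42452599] [ 0.01710306  2.15268258 -0.00227731] [ 1.79967957e+02 -1.31905789e-01 -1.76980420e+02] 0.019672092287993676
frontR [ 0.01 -0.82] 0.43
sideR [-0.15 -0.36] 0.75
plate [-0.1  -0.27] 1.14
dish [7.58 2.94] 0.24
0 [[0.0, 0.0], [0.0, 0.0], [0.0, 0.0], [0.0, 0.0]]
2 [[0.07, -0.57], [-0.06, -0.51], [0.07, -0.56], [0.08, -0.31]]
3 [[0.11, -0.86], [-0.08, -0.76], [0.1, -0.84], [0.12, -0.47]]
4 [[0.16, -1.15], [-0.11, -1.02], [0.14, -1.13], [0.16, -0.63]]
5 [[0.2, -1.44], [-0.13, -1.27], [0.18, -1.41], [0.2, -0.78]]
```

View pics/cmp7.png

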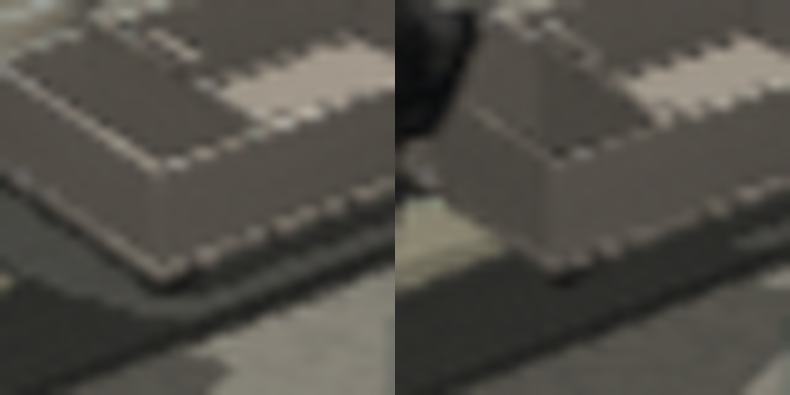

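View pics/chk7.png

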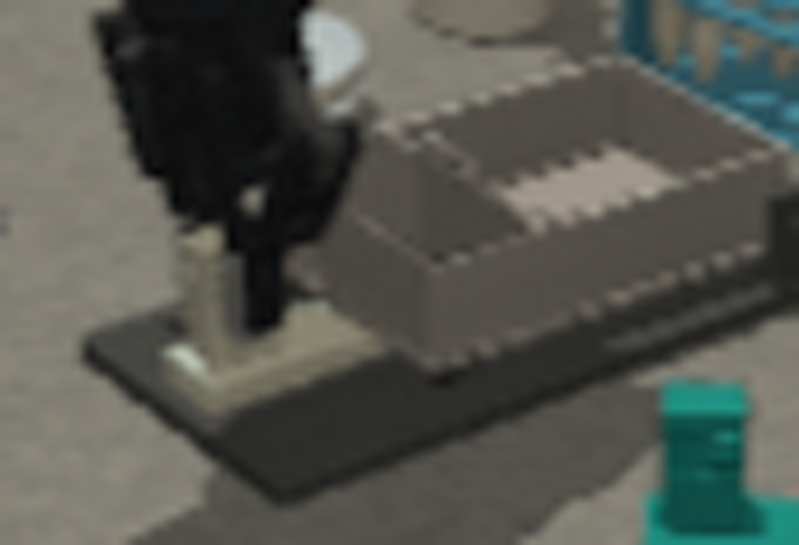

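Run:
```python
from h import *
import pickle
S,T=pickle.load(open("cams.pkl","rb"))
g=lambda n:cv2.cvtColor(cv2.imread(f"pics/scene{n}.png"),cv2.COLOR_BGR2GRAY).astype(np.float32)
for ref in (0,4):
  for n in (4,6,7):
    for nm,(x0,y0,x1,y1) in dict(rimR=(305,184,325,197),lowR=(306,192,324,206),rear=(330,172,352,192),stock=(340,196,375,225)).items():
        W=np.eye(2,3,dtype=np.float32)
        try:
            c,W=cv2.findTransformECC(g(ref)[y0:y1,x0:x1].copy(),g(n)[y0-4:y1+4,x0-4:x1+4].copy(),np.float32([[1,0,4],[0,1,4]]),cv2.MOTION_TRANSLATION,(3,200,1e-5),None,3)
            print(ref,n,nm,(W[:,2]-4).round(2),round(c,2))
        except Exception as e: print(ref,n,nm,'fail')
q=(0.5364,0.2212,np.radians(3.0))
P=np.array([[-19,-16,12],[-19,16,24.8],[-19,-16,24.8],[-14,-10,72],[-14,10,72],[36,-16,12],[36,-16,24.4]])*1e-3
big=cv2.imread("pics/chk7.png")
for a in proj(S,place(q,P)): cv2.circle(big,tuple(int(v) for v in (a-[260,160]+.5)*9.4),3,(0,0,255),-1)
cv2.imwrite("pics/ov7.png",big[150:450,50:500])
```

```text
0 4 rimR [-0.01  0.02] 0.97
0 4 lowR [ 0.14 -0.16] 0.99
0 4 rear [-0.03 -0.07] 0.99
0 4 stock [0.32 0.02] 1.0
0 6 rimR [ 0.7  -0.39] 0.86
0 6 lowR [-1.67  0.67] 0.81
0 6 rear [-0.09 -0.12] 0.99
0 6 stock [0.34 0.02] 1.0
0 7 rimR [ 0.92 -0.67] 0.86
0 7 lowR [-1.73  0.56] 0.81
0 7 rear [-0.12 -0.18] 0.99
0 7 stock [0.34 0.02] 1.0
4 4 rimR [-0.03  0.02] 0.97
4 4 lowR [-0.07 -0.09] 0.99
4 4 rear [-0.06 -0.05] 0.99
4 4 stock [0.32 0.02] 1.0
4 6 rimR [ 0.69 -0.37] 0.86
4 6 lowR [-1.64  0.66] 0.82
4 6 rear [-0.09 -0.12] 0.99
4 6 stock [0.35 0.  ] 1.0
4 7 rimR [ 0.9  -0.65] 0.86
4 7 lowR [-1.73  0.54] 0.82
4 7 rear [-0.11 -0.18] 0.99
4 7 stock [0.34 0.  ] 1.0
```

View pics/ov7.png

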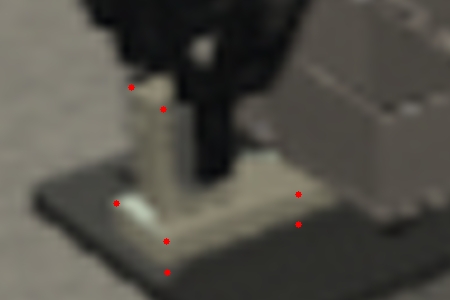

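Emit:
servo_tool([
  [[-2,0,0,0,0,0],[-3,0,0,0,0,0],[0,0,0,0,0,0],[0,0,0,0,0,0],[0,0,0,0,0,0]],
])

```text
time: 11.5
ee_pos: [0.5414, 0.2215, 0.0553]
tcp_rot: [180.0, -0.1, -177.0]
wrist_force: [-10.9, -0.9, 11.2]
opening: 0.0199
```

```bash
python3 look.py 8
python3 - <<'E'
from h import *
g=lambda n:cv2.cvtColor(cv2.imread(f"pics/scene{n}.png"),cv2.COLOR_BGR2GRAY).astype(np.float32)
# vertical sub-pixel position of the two edges in single columns: bottom dark foot gap / rim
for n in (0,4,6,7,8):
    for nm,(x0,y0,x1,y1) in dict(rimR=(308,184,325,195)).items():
        c,W=cv2.findTransformECC(g(4)[y0:y1,x0:x1].copy(),g(n)[y0-4:y1+4,x0-4:x1+4].copy(),np.float32([[1,0,4],[0,1,4]]),cv2.MOTION_TRANSLATION,(3,200,1e-5),None,3)
        s=W[:,2]-4; print(n,nm,s.round(2),round(c,2),'vert eq',round(s[1]+.345*s[0],2))
a=[cv2.resize(cv2.imread(f"pics/scene{n}.png")[178:208,295:325],(395,395),interpolation=cv2.INTER_NEAREST) for n in (4,8)]
cv2.imwrite("pics/cmp8.png",np.hstack(a))
E
```

```text
11.55 [0.54146172 0.22153669 0.05532994] [-9.85211939 -0.47385794 11.38465295] [ 0.02591952  2.03327218 -0.02553992] [ 1.79966458e+02 -1.17279677e-01 -1.76980809e+02] 0.019716401707835843
frontR [-0.33 -0.47] 0.46
sideR [3.87 1.91] 0.12
plate [-0.13 -0.06] 0.87
dish [ 0.57 -0.34] 0.38
0 rimR [ 0.09 -0.05] 0.96 vert eq -0.02
4 rimR [ 0.08 -0.05] 0.96 vert eq -0.02
6 rimR [ 0.97 -0.57] 0.84 vert eq -0.24
7 rimR [ 1.15 -0.93] 0.82 vert eq -0.53
8 rimR [ 0.77 -0.84] 0.81 vert eq -0.58
```

View pics/cmp8.png

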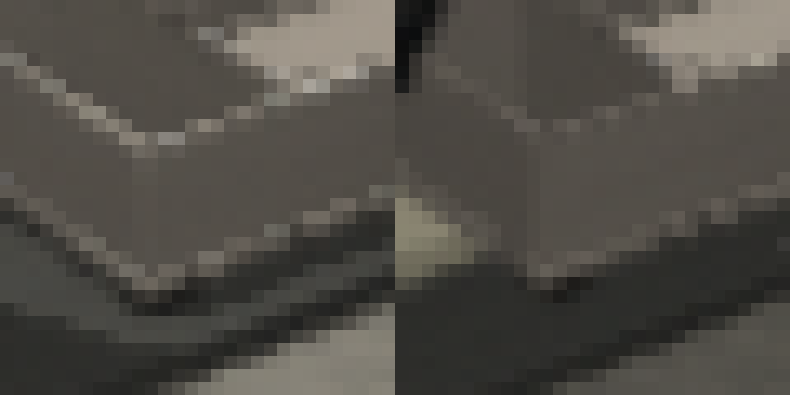

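View pics/scene8.png

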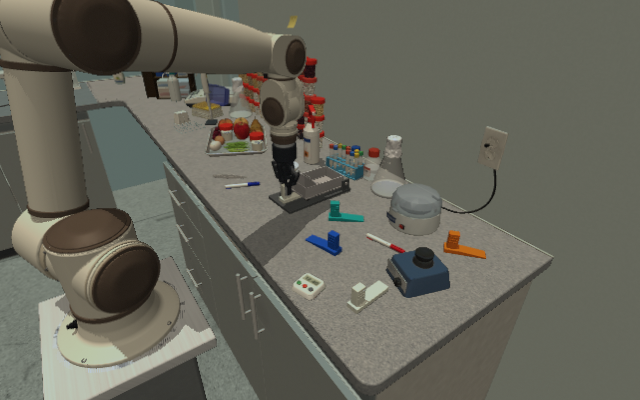

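Run:
```python
from workcell import bot
print(bot.job_done()); o=bot.get_obs(); print(o['time'],o['ee_pos'],o['wrist_force'],o['opening'])
```

```text
the job is handed in; nothing more can be done
None
the job is handed in; nothing more can be done
```

I picked up the white wedge by its grip and laid it on the base plate in front of the trough. I then pushed it in, thin end first, until the front lifted. The job was handed in at 11.55 s with the wedge still gripped. No verdict was reported.

Last checks before handing in:
- **Insertion:** from the measured poses, the thin end is about 47 mm past the trough's front edge. By the wedge's taper that means about 3.6 mm of lift.
- **Lift in the pictures:** the trough's front corner rose about 0.8 to 1 pixel, which is about 3 to 3.5 mm. The edge-alignment figures were noisier, at roughly 2 to 3 mm. Some patch-matching results were spoiled by the arm's shadow and I set them aside. All the usable estimates fall inside the 1 to 6 mm window.
- **Grip and flatness:** the fingers read 19.7 mm on the 20 mm grip. The tool height held at 55.3 mm while I pushed, and a picture overlay taken 5 mm before the final push showed the wedge lying flat. That overlay was a uniform 1 pixel off, which I put down to calibration. The arm presses on the wedge with about 11 N down and 10 N forward.
- **Rest of the bench:** the final picture shows no visible change to the spacer, the coloured look-alikes, the timer, the pens or the rest. I judged this by eye only; the petri dishes are partly hidden behind the gripper there. The gripper showed no sign of touching the trough.

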